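# Bring the spent sample round on the carousel and post it in the waste bin

### The arm

A 6-joint arm with a two-finger parallel gripper is mounted at the origin on the work surface. World frame = base frame: x ahead of the robot, y to its left, z up, the work surface at z = 0. Lengths are in m, angles in rad, forces in N, time in s.
With the tool pointing down it reaches from about 0.35 to 0.975 m from the base axis. Payload 4.9 kg.
Tool frame: the origin (TCP) lies midway between the tips of the shut fingers; the grasp point (between the pads) lies 19 mm behind it; y points along the fingers, x is the direction in which the jaws open and shut, and the axes are right-handed (so a half turn about y gives the same grasp; the last joint's range is limited). The gripper opens to 85 mm and grips with 20 to 120 N. Pads are 22 mm wide; open, the fingers measure 114 mm over their backs; the gripper's body (76 mm by 85 mm) begins 54 mm behind the grasp point. The pads swing forward as they close: fully open they stand 13 mm farther back than shut.
Start: joints at [1.143, 0.053, 1.613, -0, 1.476, -0.119], TCP at [0.19, 0.595, 0.231] pointing down, gripper open.
Joint ranges: [-3.01, 3.01], [-1.01, 2.22], [0.06, 2.58], [-1.02, 4.17], [0.09, 2.62], [-3.14, 3.14]. Speed limits (rad/s): [2.57, 2.57, 3.14, 3.14, 3.14, 3.14].

### API

Orientations are given as a unit quaternion [x, y, z, w].
In Python, from workcell import r, vision, workorder gives the robot as it stands. The module is installed in compiled form; this text tells all that it offers.
- The arm moves only by the tool servo_tool, never from a script. Its argument "commands" is a list of rows, each a list of 3 entries, a list of its own where there are three numbers: the shift along the tool's x, y, z scaled (see below), then the turn about the tool's y scaled (see below), then the opening, from -1 (shut) to 1 (fully open), so that 0 is half open. In form: [[[tx, ty, tz], turn, claw], ...]. A call has 1 to 10 rows; each row shifts and turns the pose as measured when the row begins, along the tool's axes as they then stand; what a row does not reach is not made up. The controller multiplies each number of a shift by 0.025 m and each number of a turn by 0.1 rad. A row lasts 1/8 s, in which the tool goes at most 62.5 mm and 10.7 degrees, less where a joint would pass 70% of its speed; a pose out of reach is approached as far as the arm can. A call with a number of a shift or a turn outside -1 to 1 is refused whole. A call with a gripper value outside its range is refused whole. The fingers move at their own pace and stop on an object; the grip force is fixed at half the most. Time passes only in rows, so rows that do not move let the fingers close. It gives the time, the measured TCP pose, the force and the opening at its end, in the units of the state.
- r.get_state(): the state, without advancing time (a new reading comes with each control period).
- vision.capture(name): name is "scene" or "top" or "wrist"; returns a dict with "color" (420x560x3 uint8, red, green, blue), "fx", "fy", "cx", "cy" (pixels), "T" (4x4, takes a point from camera to world coordinates). Camera axes: x right, y up, looking along -z (the intrinsics and any distortion apply to the point x, -y, -z); pixel columns grow to the right and rows downward; lengths in m; the calibration is good to about 2 mm. A picture is of the moment at which its call begins. There is no depth.
- workorder.finish_job(): hands the job in, once; it reports no verdict.
The state is a dict: "time": time; "q": joint angles; "qvel": joint speeds; "effort": joint torques, N m; "position": TCP position; "tcp_rot": TCP orientation; "ft_force": force on the tool from outside, world axes, zero at the start; "moment": the same for the moment, N m; "width": finger opening in m.
Only numpy, scipy, OpenCV 4.12 (cv2) and the standard library are available. Lean on these libraries where they do the work, as an engineer would, in place of code of your own. Each camera call takes 0.05 s, during which the arm holds its last target.

### The job

The jar with the red lid is a spent sample. Turn the sample carousel (there is a knob on its top) until that jar stands in the middle of the front opening of the clear cover, and let go; then lift the jar out there and post it into the waste bin: push the bin's spring flap open with the foot of the jar while you still hold it, then let it drop in and let the flap shut. Leave the other jars standing in the carousel and do not disturb the things on the bench.

Things in the scene. Friction and masses are not known exactly. Their poses are not given: they have to be found in the camera images.
- carousel: Fixed part of the carousel: white round plinth, 332 mm across, 18 mm high. Origin: middle of its underside, on the turning axis; z up; -x points to the front (blue mark). Four posts carry a clear cover plate 137 to 143 mm above the bench over all but the front opening, which is 170 mm wide (y -85 to +85 mm) and open from x = -45 mm outwards to the front; jars can be lifted out only there.
- front_opening (a point): Point at the height of the turntable's surface (32 mm above the bench) in the middle of the front opening, 115 mm in front (-x) of the turning axis; axes as the carousel's. It does not turn. The foot of the red-lidded jar must be brought here.
- rotor: The turntable: grey disc 300 mm across, its top 32 mm above the bench; five equal compartments parted by radial walls 4 mm thick, rising 36 mm above the disc, each with a square blue nest (53 mm inside, 24 mm high) round the jar; one is empty. Origin on the turning axis at bench height, z up. Turns about z both ways without stops or detents, light friction, and stays where left.
- knob_bar (a point): Centre of the turntable's knob, a black grip bar on the turning axis above the clear cover: 70 mm long (its own x axis), 20 mm wide (its y), 36 mm tall (150 to 186 mm above the bench; this point at 168 mm). It is fixed to the turntable and turns with it.
- jar_red: The spent sample: white jar with a red lid, a plain cylinder 48 mm across and 95 mm tall (the lid is the top 30 mm, flush with the body), about 0.25 kg. Origin: centre of its underside, z up along the jar. It starts upright in a compartment with its axis 115 mm from the turning axis, always well away from the front opening.
- jar_blue: White jar with a blue lid, same size, in another compartment; to stay upright in the carousel. Origin: centre of its underside.
- jar_green: White jar with a green lid, same size, in another compartment; to stay upright in the carousel. Origin: centre of its underside.
- jar_yellow: White jar with a yellow lid, same size, in another compartment; to stay upright in the carousel. Origin: centre of its underside.
- bin: Waste bin, fixed: grey box 150 mm (x) by 180 mm (y) by 200 mm tall with an orange label on its -x side, closed but for the flap slot in its top. Walls 5 mm, inner floor 6 mm above the bench. Origin: centre of its underside, z up.
- bin_slot (a point): Centre of the slot in the bin's top face (200 mm above the bench), axes as the bin's. The slot is 88 mm along x and 126 mm along y, closed by an orange flap 4 mm below the top face, hinged along the slot's +x edge; the flap swings down into the bin when pushed (1 to 3 N; a light spring, weaker than a jar's weight); its free edge is at -x, 85 mm from the hinge.
- flap (a joint): Angle of the bin's flap, rad: 0 shut (level), grows as it is pushed down into the bin, 1.5 at most; a spring shuts it.
- block: Bystander: loose grey stone specimen block, 75 x 75 x 60 mm, on the bench. Origin: centre of its underside.
- mouse: Bystander: black computer mouse, 105 x 60 x 30 mm, on the bench. Origin: centre of its underside.
- beaker: Bystander: glass beaker, 70 mm across and 90 mm tall, on the bench. Origin: centre of its underside.
There are look-alikes about, which are no part of the job. Leave any purple look-alike of the jar_yellow alone. Of the things shaped like the bin, the grey one is meant.

How it is judged:
By the outcome, as a careful person would: the job done as asked, in the order asked, and still so for the second after the job is handed in, with the robot touching nothing.
It also fails if it takes over 67 s, if anything falls off the work surface, if the arm or the gripper's body presses on something with over 40 N, if the wrist force passes 120 N, or if a joint passes its speed limit or range.

## Working session

There is one attempt and no reset: what is moved stays moved. The work goes in short steps, Python scripts to look and compute and a tool call to move; the robot and the scene stay as the last step left them, time stands still between calls to the robot, and variables do not carry over. Pictures are saved under pics/ and viewed, and the job is handed in when it is done.

Besides the shell and the picture viewer there is one more tool, called after ">>>" as name(argument=value, ...) on one line, values as JSON. servo_tool: Moves the arm, as the interface text tells. Its arguments: {"type":"object","properties":{"commands":{"type":"array","items":{"type":"array"}}},"required":["commands"]}

```bash
mkdir -p pics
python3 - <<'E'
from workcell import r,vision
import cv2,numpy as np,pickle
s=r.get_state();print(s)
for n in("scene","top","wrist"):
    c=vision.capture(n);cv2.imwrite(f"pics/{n}0.png",c["color"][:,:,::-1]);pickle.dump(c,open(f"{n}0.pkl","wb"))
    print(n,{k:v for k,v in c.items() if k!="color"})
E
```

```text
{'time': 0.0, 'q': array([ 1.14299631e+00,  5.33671654e-02,  1.61433271e+00, -5.37056063e-05,
        1.47602012e+00, -1.19042589e-01]), 'qvel': array([-0.00111613, -0.00129707,  0.00096075,  0.00056837,  0.00089584,
        0.00027649]), 'effort': array([-1.24998160e-04, -3.93719566e+01, -3.70157647e+01,  2.90909611e-05,
        7.52463442e-03, -2.37542645e-05]), 'position': array([0.18969081, 0.59483936, 0.23003352]), 'tcp_rot': array([ 0.5713203 ,  0.41652531, -0.41781817, -0.5705504 ]), 'ft_force': array([0.84531623, 0.27287833, 0.05082116]), 'moment': array([-0.04152224,  0.03776087, -0.0040271 ]), 'width': 0.08542222311240201}
scene {'fx': 443.45438945284747, 'fy': 443.45438945284747, 'cx': 270.4454426779304, 'cy': 210.55136536649763, 'T': array([[-0.65261517,  0.7161695 , -0.24737562,  0.14399828],
       [-0.7576878 , -0.61615084,  0.21509846,  0.27879609],
       [ 0.00162626,  0.32781001,  0.94474227,  1.41108015],
       [ 0.        ,  0.        ,  0.        ,  1.        ]])}
top {'fx': 445.79894140126913, 'fy': 445.79894140126913, 'cx': 281.2165216065557, 'cy': 202.03122555514005, 'T': array([[-0.02090002,  0.97647424, -0.21461885,  0.19445381],
       [-0.99976381, -0.0191328 ,  0.01030848,  0.01411247],
       [ 0.0059597 ,  0.2147836 ,  0.97664348,  1.39070716],
       [ 0.        ,  0.        ,  0.        ,  1.        ]])}
wrist {'fx': 360.58481608672525, 'fy': 360.58481608672525, 'cx': 273.87433813875225, 'cy': 206.1476100413516, 'T': array([[ 0.30321684, -0.90594687, -0.29549928,  0.11341377],
       [ 0.95291983,  0.28767417,  0.09585075,  0.61951885],
       [-0.00182817, -0.31065068,  0.95052239,  0.37099435],
       [ 0.        ,  0.        ,  0.        ,  1.        ]])}
```

View pics/scene0.png

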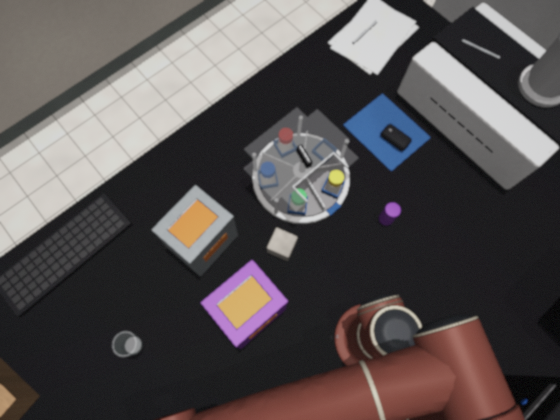

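View pics/top0.png

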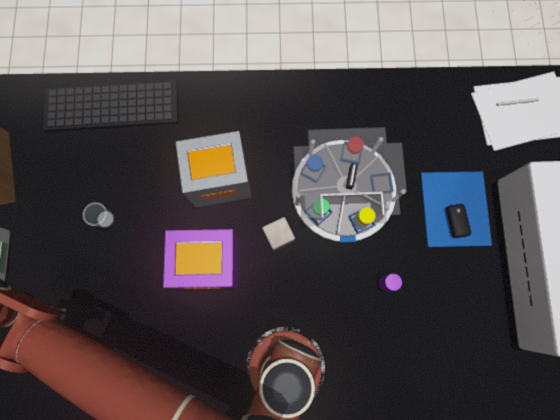

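View pics/wrist0.png

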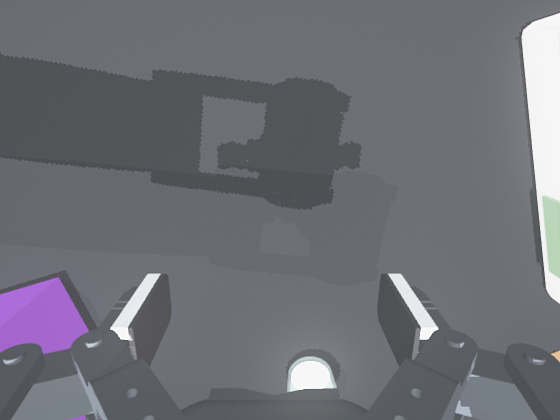

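The scene view shows the carousel centred near (302,177), the grey bin near (195,228), and a purple decoy bin near (245,303). In the top view they are at (345,190), (212,165) and (199,258). I'll enlarge the carousel and bin.

```bash
cat > h.py <<'E'
import numpy as np,cv2,pickle
from scipy.spatial.transform import Rotation as R
def load(n): return pickle.load(open(n+".pkl","rb"))
def ray(c,u,v):
    d=np.array([(u-c["cx"])/c["fx"],-(v-c["cy"])/c["fy"],-1.]);T=c["T"];d=T[:3,:3]@d
    return T[:3,3],d/np.linalg.norm(d)
def atz(c,u,v,z):
    o,d=ray(c,u,v);return o+d*(z-o[2])/d[2]
def tri(obs):
    A=np.zeros((3,3));b=np.zeros(3);L=[]
    for c,u,v in obs:
        o,d=ray(c,u,v);P=np.eye(3)-np.outer(d,d);A+=P;b+=P@o;L.append((o,P))
    x=np.linalg.solve(A,b);return x,[float(np.linalg.norm(P@(x-o))) for o,P in L]
def proj(c,p):
    T=c["T"];q=T[:3,:3].T@(np.asarray(p)-T[:3,3]);return c["cx"]+c["fx"]*q[0]/-q[2],c["cy"]-c["fy"]*q[1]/-q[2]
def crop(c,u,v,w,h,k,fn):
    im=c["color"][v:v+h,u:u+w,::-1];cv2.imwrite("pics/"+fn,cv2.resize(im,None,fx=k,fy=k,interpolation=cv2.INTER_CUBIC))
E
python3 - <<'E'
from h import *
s=load("scene0");t=load("top0")
crop(s,240,100,130,130,4.6,"sc1.png");crop(t,280,115,140,135,4.4,"tc1.png")
crop(s,145,180,100,100,5,"sb1.png");crop(t,170,125,90,85,6,"tb1.png")
print(R.from_quat([ 0.5713203 ,  0.41652531, -0.41781817, -0.5705504 ]).as_matrix())
E
```

```text
[[ 3.03869287e-01 -8.33917907e-04 -9.52713368e-01]
 [ 9.52711377e-01 -1.95781556e-03  3.03870365e-01]
 [-2.11864000e-03 -9.99997736e-01  1.99563059e-04]]
```

View pics/sc1.png

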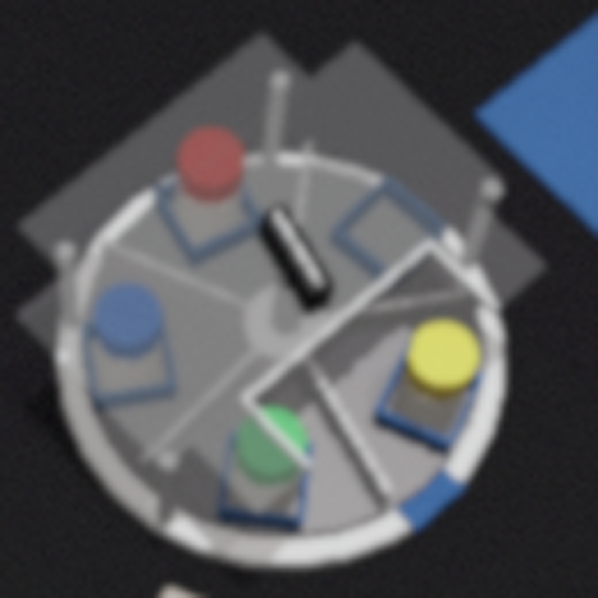

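View pics/tc1.png

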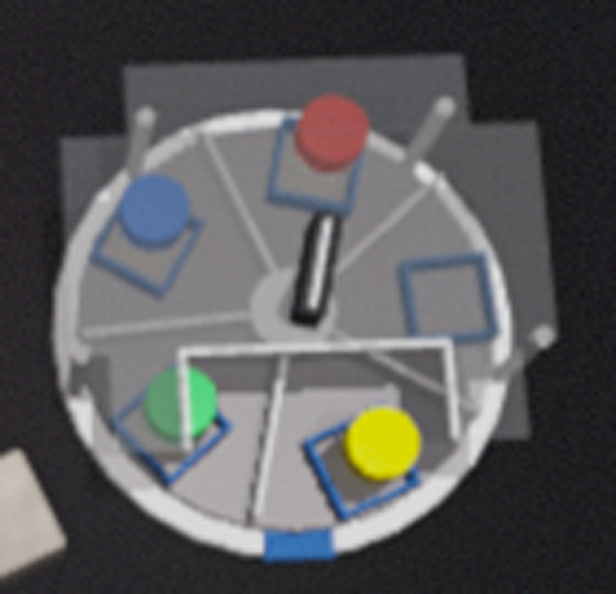

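View pics/sb1.png

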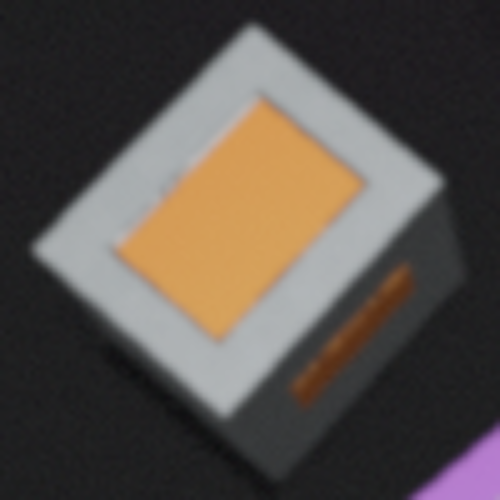

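View pics/tb1.png

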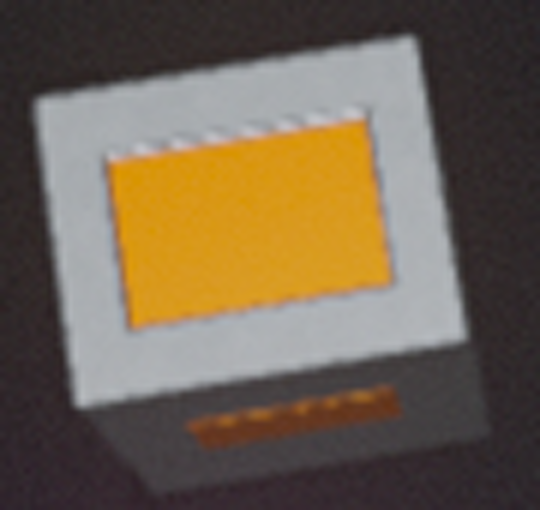

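Run:
```python
from h import *
s=load("scene0");t=load("top0")
def S(u,v):return (s,240+u/4.6,100+v/4.6)
def T(u,v):return (t,280+u/4.4,115+v/4.4)
def SB(u,v):return (s,145+u/5,180+v/5)
def TB(u,v):return (t,170+u/6,125+v/6)
for n,a,b in [("red",S(210,157),T(334,128)),("blue",S(126,314),T(156,207)),("green",S(270,440),T(182,400)),("yel",S(443,350),T(384,440)),
 ("covL",S(245,400),T(183,352)),("covR",S(430,243),T(445,345)),("knobA",S(275,212),T(328,217)),("knobB",S(318,290),T(308,312)),
 ("mark",S(433,502),T(299,547)),
 ("b-left",SB(253,22),TB(35,98)),("b-2",SB(33,247),TB(415,37)),]:
    print(n,tri([a,b]))
# bin corners: scene (253,22)top,(442,182)right,(225,417)bottom,(33,247)left ; top view TL(35,98) TR(415,37) BR(467,342) BL(78,407)
import itertools
sc=[SB(253,22),SB(442,182),SB(225,417),SB(33,247)]
tc=[TB(35,98),TB(415,37),TB(467,342),TB(78,407)]
for k in tc: print("t",atz(*k,0.2))
for k in sc: print("s",atz(*k,0.2))
print("slot top");
for k in [TB(107,157),TB(370,120),TB(393,283),TB(130,327)]: print(atz(*k,.198))
print("slot scene")
for k in [SB(262,93),SB(365,183),SB(220,340),SB(115,245)]: print(atz(*k,.198))
```

```text
red (array([ 0.65171953, -0.2288315 ,  0.11289595]), [0.0014388216634670355, 0.0014388216634672124])
blue (array([ 0.59927692, -0.10476229,  0.10729952]), [0.0016126737581323063, 0.001612673758132453])
green (array([ 0.46274806, -0.11672032,  0.1116389 ]), [0.0011648901087912126, 0.0011648901087912274])
yel (array([ 0.43101228, -0.24716848,  0.12432851]), [0.0015641328862100077, 0.0015641328862099685])
covL (array([ 0.49010986, -0.11646078,  0.13382281]), [0.0008742209855784204, 0.0008742209855783245])
covR (array([ 0.4894181 , -0.28625317,  0.14705279]), [0.0019214168859024749, 0.0019214168859025453])
knobA (array([ 0.56753103, -0.2093963 ,  0.17694243]), [0.0006383305887974218, 0.0006383305887976136])
knobB (array([ 0.50573641, -0.1932702 ,  0.17487445]), [0.0013762303126245185, 0.0013762303126245636])
mark (array([ 0.37571897, -0.20642104,  0.00653594]), [0.00044380994389187084, 0.00044380994389196684])
b-left (array([0.45863421, 0.18132003, 0.68116739]), [0.0005354553434233755, 0.0005354553434232546])
b-2 (array([ 1.65815852,  0.3327202 , -2.30830893]), [0.0050476082690720505, 0.005047608269071498])
t [0.63683827 0.29449643 0.2       ]
t [0.66390097 0.1163228  0.2       ]
t [0.5145314  0.09251099 0.2       ]
t [0.48722502 0.27042345 0.2       ]
s [0.66700274 0.11715103 0.2       ]
s [0.51713155 0.09548056 0.2       ]
s [0.48908854 0.27360356 0.2       ]
s [0.63877358 0.29666375 0.2       ]
slot top
[0.60780446 0.26047992 0.198     ]
[0.62373332 0.13763148 0.198     ]
[0.54398819 0.12675439 0.198     ]
[0.52522154 0.2479114  0.198     ]
slot scene
[0.62884792 0.14027898 0.198     ]
[0.54621248 0.12919256 0.198     ]
[0.52655388 0.24898044 0.198     ]
[0.61005443 0.26054257 0.198     ]
```

Run:
```python
from h import *
s=load("scene0");t=load("top0")
def S(u,v):return (s,240+u/4.6,100+v/4.6)
def T(u,v):return (t,280+u/4.4,115+v/4.4)
from scipy.optimize import least_squares
P={}
for n,a,b in [("red",S(210,157),T(334,128)),("blue",S(126,314),T(156,207)),("green",S(270,440),T(182,400)),("yel",S(443,350),T(384,440))]:
    p,q=atz(*a,.127),atz(*b,.127);print(n,p[:2],q[:2]);P[n]=(p+q)[:2]/2
ks=[("red",0),("blue",1),("green",2),("yel",3)]
f=lambda x:np.concatenate([P[n]-x[:2]-.115*np.array([np.cos(x[2]+k*2*np.pi/5),np.sin(x[2]+k*2*np.pi/5)]) for n,k in ks])
o=least_squares(f,[.535,-.2,-.2]);print(o.x,f(o.x)*1000)
for a,b,z in [(S(275,212),T(328,217),.186),(S(318,290),T(308,312),.186),(S(245,400),T(183,352),.14),(S(430,243),T(445,345),.14),(S(433,502),T(299,547),.018)]:
    p,q=atz(*a,z),atz(*b,z);print(p[:2],q[:2])
```

```text
red [ 0.64770803 -0.22324817] [ 0.64518339 -0.22630474]
blue [ 0.59405398 -0.09882682] [ 0.591423   -0.10316707]
green [ 0.4601447  -0.11190311] [ 0.45836939 -0.11533337]
yel [ 0.43198358 -0.24587636] [ 0.42895469 -0.24686219]
[ 0.5350325  -0.20005308 -0.21644213] [-0.90356872 -0.02642165 -0.48999927 -0.13169985  0.57422969  0.43642926
  0.8193383  -0.27830777]
[ 0.56508207 -0.20577365] [ 0.56409375 -0.20780307]
[ 0.50387685 -0.18889208] [ 0.50150359 -0.19156392]
[ 0.48932248 -0.11445361] [ 0.48777706 -0.11595174]
[ 0.49330831 -0.28920735] [ 0.48914161 -0.28822765]
[ 0.37426545 -0.20239543] [ 0.37378143 -0.2046678 ]
```

>>> servo_tool(commands=[[[-0.5,-1,-0.5],0,1],[[-1,-1,-0.87],0,1],[[-1,-1,-0.87],0,1],[[-1,-1,-0.87],0,1],[[-1,0,-0.87],0,1],[[-1,0,-0.87],0,1],[[-1,0,-0.87],0,1],[[-1,0,-0.87],0,1],[[-1,0,-0.87],0,1],[[-1,0,-0.87],0,1]])

```text
time: 1.4
position: [0.318, 0.2969, 0.3305]
tcp_rot: [0.572, 0.416, -0.421, -0.568]
ft_force: [0.4, 0.2, 0.8]
width: 0.0856
```

>>> servo_tool(commands=[[[-1,0,-0.87],0,1],[[-1,0,-0.87],0,1],[[-1,0,-0.87],0,1],[[-1,0,-0.87],0,1],[[-1,0,-0.87],0,1],[[-1,0,-0.87],0,1],[[-1,0,-0.87],0,1],[[-1,0,-0.87],0,1],[[-1,0,-0.87],0,1],[[-1,0,-0.87],0,1]])

```text
time: 2.65
position: [0.4521, -0.0177, 0.3294]
tcp_rot: [0.571, 0.415, -0.421, -0.569]
ft_force: [0.0, 0.5, -0.3]
width: 0.0854
```

```bash
cat >> h.py <<'E'
def go(st,p,yaw=None):
    M=R.from_quat(st["tcp_rot"]).as_matrix();d=M.T@(np.asarray(p)-st["position"]);xa=np.arctan2(M[1,0],M[0,0])
    print("pos",st["position"].round(4),"xang",round(xa,4),"t",round(st["time"],2),"tilt",M[:,1].round(3))
    print("shift units",(d/.025).round(2), "turn units",None if yaw is None else round(-(yaw-xa)/.1,2))
E
python3 - <<'E'
from h import *
from workcell import r,vision
go(r.get_state(),[.535,-.2,.30],1.32)
E
```

```text
pos [ 0.4521 -0.0177  0.3294] xang 1.2666 t 2.65 tilt [-0.005 -0.008 -1.   ]
shift units [-5.95  1.22 -5.35] turn units -0.53
```

>>> servo_tool(commands=[[[-1,0,-0.9],0,1],[[-1,0,-0.9],-0.3,1],[[-1,0.3,-0.9],-0.25,1],[[-1,0.3,-0.9],0,1],[[-1,0.3,-0.9],0,1],[[-0.95,0.3,-0.85],0,1],[[0,0,0],0,1]])

```text
time: 3.52
position: [0.5423, -0.2047, 0.2962]
tcp_rot: [-0.558, -0.43, 0.437, 0.559]
ft_force: [-0.8, 0.4, -0.3]
width: 0.0855
```

Run:
```python
from h import *
from workcell import r,vision
c=vision.capture("wrist");cv2.imwrite("pics/w1.png",c["color"][:,:,::-1]);pickle.dump(c,open("w1.pkl","wb"))
go(r.get_state(),[.535,-.2,.155],1.32);print(c["T"].round(3), proj(c,[.535,-.2,.186]))
```

```text
pos [ 0.5422 -0.2039  0.2968] xang 1.321 t 3.58 tilt [-0.008 -0.005 -1.   ]
shift units [0.12 5.68 0.28] turn units 0.01
[[ 0.247 -0.924 -0.293  0.466]
 [ 0.969  0.233  0.082 -0.184]
 [-0.007 -0.304  0.953  0.438]
 [ 0.     0.     0.     1.   ]] (np.float64(278.6489358468315), np.float64(193.81443295599223))
```

View pics/w1.png

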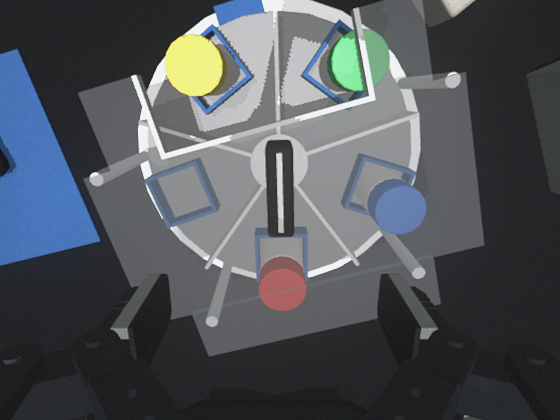

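Run:
```python
from h import *
c=load("w1")
a=atz(c,279,146,.186);b=atz(c,283,235,.186);print("knob",a,b,(a+b)/2,np.arctan2(*(b-a)[[1,0]]),np.linalg.norm(a-b))
a=atz(c,164,156,.143);b=atz(c,374,97,.143);d=b-a;print("cov",a,b,np.linalg.norm(d),"yaw",np.arctan2(-d[0],d[1]))
for n,u,v in[("red",283,290),("y",194,65),("g",359,58),("b",398,207)]: 
  p=atz(c,u,v,.127);q=p-[.535,-.2,.127];print(n,p,np.linalg.norm(q),np.arctan2(q[1],q[0]))
crop(c,130,0,300,130,2.5,"w1c.png")
```

```text
knob [ 0.50157758 -0.19135947  0.186     ] [ 0.56697245 -0.20465423  0.186     ] [ 0.53427501 -0.19800685  0.186     ] -0.20056627032822275 0.06673259369003237
cov [ 0.49232988 -0.2863196   0.143     ] [ 0.48897556 -0.11148835  0.143     ] 0.17486343158038173 yaw 0.01918368850880718
red [ 0.64685658 -0.22336913  0.127     ] 0.11427165488357324 -0.20595803490378262
y [ 0.43007634 -0.24357992  0.127     ] 0.11361419128170615 -2.7479249291345678
g [ 0.45779121 -0.11418927  0.127     ] 0.11543257716028665 2.303477073869302
b [ 0.58962948 -0.10234231  0.127     ] 0.11189908376996494 1.060766672986443
```

View pics/w1c.png

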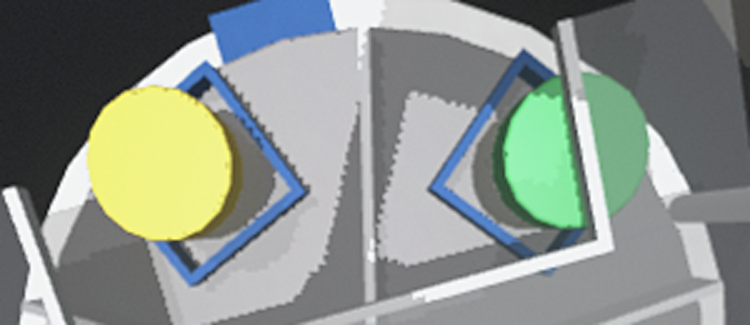

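>>> servo_tool(commands=[[[0.3,0.8,0.25],-0.25,1],[[0,1,0],-0.2,1],[[0,1,0],0,1],[[0,1,0],0,0.6],[[0,1,0],0,0.4],[[0,0,0],0,0.3]])

```text
time: 4.32
position: [0.5365, -0.19, 0.1774]
tcp_rot: [0.548, 0.446, -0.45, -0.546]
ft_force: [-0.3, -0.2, -0.3]
width: 0.0558
```

Run:
```python
from h import *
from workcell import r,vision
go(r.get_state(),[.535,-.199,.156],1.366);print(r.get_state()["width"],r.get_state()["q"])
```

```text
pos [ 0.5365 -0.19    0.1774] xang 1.3727 t 4.33 tilt [-0.003 -0.006 -1.   ]
shift units [-0.36  0.86 -0.01] turn units 0.07
0.05582696834573351 [-0.46779503 -0.03981154  1.79714607 -0.00665803  1.38448337 -1.83928826]
```

>>> servo_tool(commands=[[[-0.35,0.4,0],0,0.2],[[0,0.4,0],0,0.1],[[0,0,0],0,0]])

```text
time: 4.7
position: [0.5359, -0.1993, 0.1598]
tcp_rot: [0.549, 0.447, -0.45, -0.544]
ft_force: [-0.3, 0.7, 0.4]
width: 0.0425
```

Run:
```python
from h import *
from workcell import r,vision
go(r.get_state(),[.535,-.199,.156],1.366);print(r.get_state()["width"],r.get_state()["ft_force"])
```

```text
pos [ 0.5359 -0.1993  0.1598] xang 1.3735 t 4.7 tilt [ 0.001 -0.008 -1.   ]
shift units [0.01 0.15 0.04] turn units 0.08
0.042472449055173715 [-0.33353758  0.7141605   0.43729711]
```

>>> servo_tool(commands=[[[0,0.15,0],0,-0.5],[[0,0,0],0,-1],[[0,0,0],0,-1],[[0,0,0],0,-1]])

```text
time: 5.2
position: [0.5361, -0.1997, 0.1563]
tcp_rot: [0.549, 0.447, -0.45, -0.544]
ft_force: [0.0, -0.6, -1.1]
width: 0.019
```

Run:
```python
from h import *
from workcell import r,vision
go(r.get_state(),[.535,-.199,.156],-1.552);print(r.get_state()["width"],r.get_state()["ft_force"])
```

```text
pos [ 0.5361 -0.1997  0.1563] xang 1.3735 t 5.2 tilt [ 0.002 -0.008 -1.   ]
shift units [0.02 0.01 0.05] turn units 29.26
0.018976623779101084 [ 0.0251375  -0.63014054 -1.14344851]
```

>>> servo_tool(commands=[[[0,0,0],0.5,-1],[[0,0,0],1,-1],[[0,0,0],1,-1],[[0,0,0],1,-1],[[0,0,0],1,-1],[[0,0,0],1,-1],[[0,0,0],1,-1],[[0,0,0],1,-1],[[0,0,0],1,-1],[[0,0,0],1,-1]])

```text
time: 6.45
position: [0.5359, -0.1997, 0.1564]
tcp_rot: [0.696, 0.14, -0.141, -0.69]
ft_force: [0.4, -1.1, -1.1]
width: 0.0191
```

Run:
```python
from h import *
from workcell import r,vision
go(r.get_state(),[.536,-.1995,.1565],-1.552);print(r.get_state()["width"],r.get_state()["ft_force"])
```

```text
pos [ 0.5359 -0.1997  0.1564] xang 0.4007 t 6.45 tilt [-0.   -0.01 -1.  ]
shift units [ 0.01 -0.01  0.01] turn units 19.53
0.019086925260519267 [ 0.40308366 -1.07394883 -1.12592826]
```

>>> servo_tool(commands=[[[0,0,0],1,-1],[[0,0,0],1,-1],[[0,0,0],1,-1],[[0,0,0],1,-1],[[0,0,0],1,-1],[[0,0,0],1,-1],[[0,0,0],1,-1],[[0,0,0],1,-1],[[0,0,0],1,-1],[[0,0,0],1,-1]])

```text
time: 7.7
position: [0.5358, -0.1996, 0.1563]
tcp_rot: [0.676, -0.217, 0.217, -0.669]
ft_force: [1.7, -2.4, -1.2]
width: 0.0191
```

Run:
```python
from h import *
from workcell import r,vision
go(r.get_state(),[.536,-.1995,.1565],-1.552);print(r.get_state()["width"],r.get_state()["ft_force"])
```

```text
pos [ 0.5358 -0.1996  0.1563] xang -0.6248 t 7.7 tilt [-0.003 -0.009 -1.   ]
shift units [ 0.   -0.01  0.01] turn units 9.27
0.019091078091848623 [ 1.69643852 -2.40929062 -1.23500065]
```

>>> servo_tool(commands=[[[0,0,0],1,-1],[[0,0,0],1,-1],[[0,0,0],1,-1],[[0,0,0],1,-1],[[0,0,0],1,-1],[[0,0,0],1,-1],[[0,0,0],1,-1],[[0,0,0],1,-1],[[0,0,0],0.8,-1],[[0,0,0],0,-1]])

```text
time: 8.95
position: [0.5358, -0.1995, 0.1564]
tcp_rot: [0.512, -0.49, 0.49, -0.508]
ft_force: [0.2, -3.3, -1.6]
width: 0.0189
```

Run:
```python
from h import *
from workcell import r,vision
c=vision.capture("wrist");cv2.imwrite("pics/w2.png",c["color"][:,:,::-1]);pickle.dump(c,open("w2.pkl","wb"))
c=vision.capture("top");cv2.imwrite("pics/t2.png",c["color"][:,:,::-1]);pickle.dump(c,open("t2.pkl","wb"))
go(r.get_state(),[.536,-.1995,.1565],-1.552);print(r.get_state()["width"],r.get_state()["ft_force"])
```

```text
pos [ 0.5358 -0.1995  0.1564] xang -1.5294 t 9.05 tilt [-0.004 -0.004 -1.   ]
shift units [ 0.   -0.01  0.01] turn units 0.23
0.019141735034855865 [ 0.01236014 -1.90583665 -0.79910452]
```

View pics/w2.png

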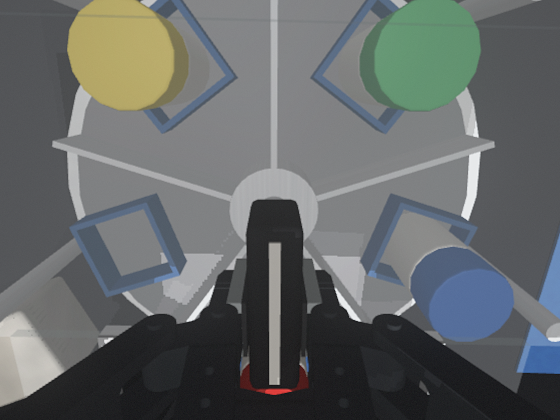

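View pics/t2.png

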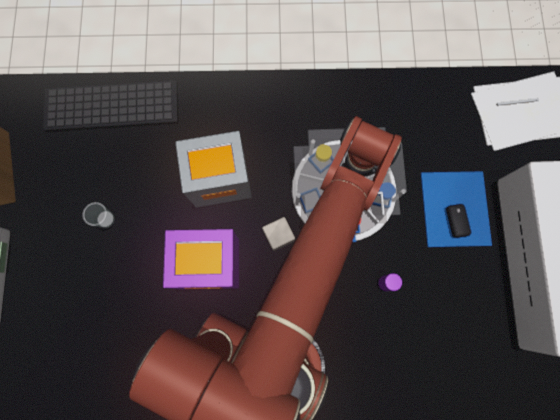

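The wrist view shows the yellow lid at (127,53), green at (419,53) and blue at (462,294), with red behind the knob. I'll use the visible lids to work out the rotor angle.

Run:
```python
from h import *
c=load("w2")
for n,u,v,k in[("y",127,53,3),("g",419,53,2),("b",462,294,1)]: 
  p=atz(c,u,v,.127);q=p-[.535,-.2,.127];print(n,p,np.linalg.norm(q),"red est",(np.arctan2(q[1],q[0])-k*2*np.pi/5)%(2*np.pi))
```

```text
y [ 0.62654795 -0.13181618  0.127     ] 0.11414929202966616 red est 3.153431256893875
g [ 0.63185007 -0.25872176  0.127     ] 0.11326156082650095 red est 3.224860423329133
b [ 0.5133297  -0.30204999  0.127     ] 0.10432546477001053 red est 3.246510198770821
```

>>> servo_tool(commands=[[[0,0,0],0.25,-1],[[0,0,0],0,-1],[[0,0,0],0,-0.6],[[0,0,0],0,0.1],[[0,0,0],0,0.1],[[0,-1,0],0,0.1],[[0,-1,0],0,0.3],[[0,-1,0],0,0.5],[[0,-1,0],0,0.5],[[0,-0.5,0],0,0.5]])

```text
time: 10.3
position: [0.5363, -0.1981, 0.272]
tcp_rot: [0.507, -0.495, 0.495, -0.502]
ft_force: [0.1, 0.2, -0.1]
width: 0.064
```

Run:
```python
from h import *
from workcell import r,vision
c=vision.capture("wrist");cv2.imwrite("pics/w3.png",c["color"][:,:,::-1]);pickle.dump(c,open("w3.pkl","wb"))
go(r.get_state(),[.421,-.2015,.275],-1.552);print(r.get_state()["width"],r.get_state()["ft_force"])
```

```text
pos [ 0.5367 -0.1983  0.2734] xang -1.5519 t 10.35 tilt [-0.003 -0.006 -1.   ]
shift units [ 0.04 -0.05 -4.63] turn units 0.0
0.06423329910944892 [0.69117181 0.29746587 0.81948249]
```

View pics/w3.png

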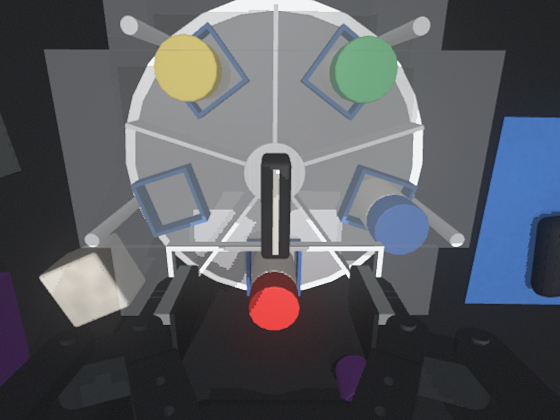

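Run:
```python
from h import *
c=load("w3")
a=atz(c,168,248,.143);b=atz(c,383,247.5,.143);d=a-b;yaw=np.arctan2(-d[0],d[1]);print("cov",a,b,np.linalg.norm(d),"yaw",yaw)
if d[1]<0: print("flip")
m=(a+b)/2; ax=np.array([np.cos(yaw),np.sin(yaw)]);print("axis from cover",m[:2]+.045*ax,"front",m[:2]-.07*ax)
print("red",atz(c,274,308,.127))
a=atz(c,276,156,.186);b=atz(c,276,256,.186);print("knob",a,b,np.arctan2(*(b-a)[[1,0]])%(2*np.pi))
for n,u,v,k in[("y",187,68,3),("g",365,69,2),("b",398,222,1),("r",274,308,0)]: 
  p=atz(c,u,v,.127);q=p-[.535,-.2,.127];print(n,p,np.linalg.norm(q),"red est",(np.arctan2(q[1],q[0])-k*2*np.pi/5)%(2*np.pi))
```

```text
cov [ 0.48932743 -0.11312435  0.143     ] [ 0.49275259 -0.2889064   0.143     ] 0.1758154170556213 yaw 0.01948279299023815
axis from cover [ 0.53603147 -0.20013871] front [ 0.42105329 -0.20237909]
red [ 0.42304446 -0.20108226  0.127     ]
knob [ 0.57437416 -0.19900254  0.186     ] [ 0.5046609  -0.20049823  0.186     ] 3.163044204937278
y [ 0.62788321 -0.13273845  0.127     ] 0.11467958462370424 red est 3.140026126918361
g [ 0.62980989 -0.26450063  0.127     ] 0.11467016259744972 red est 3.172518820235424
b [ 0.50927758 -0.30447839  0.127     ] 0.10759821896202534 red est 3.2143543874911007
r [ 0.42304446 -0.20108226  0.127     ] 0.11196077123449752 red est 3.1512592162964435
```

>>> servo_tool(commands=[[[0,-0.3,-1],-1,0.8],[[0,0,-1],-1,0.8],[[0,0,-1],-1,1],[[0,0,-1],-1,1],[[0,0,-0.6],-1,1],[[0,0,0],-1,1],[[0,0,0],-1,1],[[0,0,0],-1,1],[[0,0,0],-1,1],[[0,0,0],-1,1]])

```text
time: 11.6
position: [0.4192, -0.2204, 0.2722]
tcp_rot: [0.685, -0.185, 0.176, -0.682]
ft_force: [-0.0, 1.4, 0.2]
width: 0.0855
```

>>> servo_tool(commands=[[[0,0,0],-1,1],[[0,0,0],-1,1],[[0,0,0],-1,1],[[0,0,0],-1,1],[[0,0,0],-1,1],[[0,0,0],-1,1],[[0,0,0],-1,1],[[0,0,0],-1,1],[[0,0,0],-1,1],[[0,0,0],-1,1]])

```text
time: 12.85
position: [0.4161, -0.2179, 0.2608]
tcp_rot: [-0.678, -0.173, 0.19, 0.688]
ft_force: [-0.3, -1.0, 0.1]
width: 0.0854
```

Run:
```python
from h import *
from workcell import r,vision
go(r.get_state(),[.4225,-.2015,.25],1.59);print(r.get_state()["q"])
```

```text
pos [ 0.4161 -0.2179  0.2608] xang 0.519 t 12.85 tilt [-0.027  0.008 -1.   ]
shift units [0.56 0.43 0.43] turn units -10.71
[-0.63502551 -0.3282386   1.90850985 -0.00996994  1.58753119 -1.15381534]
```

>>> servo_tool(commands=[[[0,0,0],-1,1],[[0,0,0],-1,1],[[0,0,0],-1,1],[[0,0,0],-1,1],[[0,0,0],-1,1],[[0,0,0],-1,1],[[0,0,0],-1,1],[[0,0,0],-1,1],[[0,0,0],-1,1],[[0,0,0],-1,1]])

```text
time: 14.1
position: [0.4127, -0.2152, 0.2495]
tcp_rot: [-0.49, -0.49, 0.502, 0.518]
ft_force: [-0.2, 0.5, 0.5]
width: 0.0856
```

Run:
```python
from h import *
from workcell import r,vision
go(r.get_state(),[.4225,-.2015,.25],1.59);print(r.get_state()["q"])
```

```text
pos [ 0.4127 -0.2152  0.2495] xang 1.5542 t 14.1 tilt [-0.04   0.016 -0.999]
shift units [ 0.55 -0.03 -0.38] turn units -0.36
[-0.63396403 -0.32262529  1.92300005 -0.01116713  1.58282373 -2.18839139]
```

>>> servo_tool(commands=[[[0.3,0.5,-0.3],-0.2,1],[[0.3,1,-0.2],-0.15,1],[[0,1,-0.05],0,1]])

```text
time: 14.48
position: [0.4253, -0.1979, 0.1836]
tcp_rot: [-0.482, -0.498, 0.51, 0.509]
ft_force: [0.1, 0.2, -0.4]
width: 0.0854
```

Run:
```python
from h import *
from workcell import r,vision
go(r.get_state(),[.4225,-.2015,.09],1.59);print(r.get_state()["q"])
c=vision.capture("wrist");cv2.imwrite("pics/w4.png",c["color"][:,:,::-1]);pickle.dump(c,open("w4.pkl","wb"))
go(r.get_state(),[.4225,-.2015,.09],1.59)
print(proj(c,[.4225,-.2015,.127]))
```

```text
pos [ 0.4253 -0.1979  0.1836] xang 1.5877 t 14.47 tilt [-0.039  0.015 -0.999]
shift units [-0.2   3.74 -0.03] turn units -0.02
[-0.58909725 -0.26992295  1.99128002 -0.00884183  1.46089781 -2.17592087]
pos [ 0.4233 -0.1967  0.1793] xang 1.5874 t 14.53 tilt [-0.044  0.019 -0.999]
shift units [-0.26  3.57 -0.12] turn units -0.03
(np.float64(266.0633154060217), np.float64(230.1580094712666))
```

View pics/w4.png

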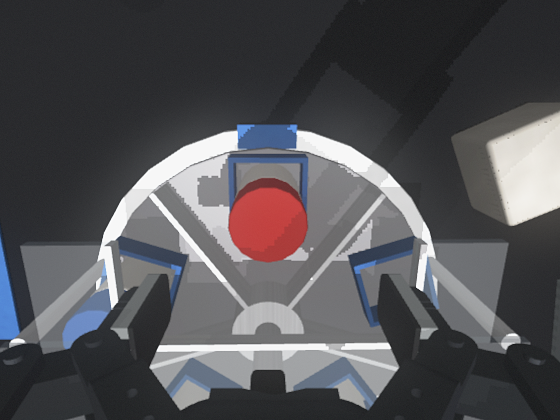

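>>> servo_tool(commands=[[[-0.26,0.6,-0.1],0,1],[[0,1,0],0,1],[[0,1,0],0,1],[[0,0.8,0],0,1]])

```text
time: 15.02
position: [0.4233, -0.2022, 0.0905]
tcp_rot: [-0.481, -0.498, 0.51, 0.511]
ft_force: [0.4, -1.6, -0.3]
width: 0.0853
```

Run:
```python
from h import *
from workcell import r,vision
go(r.get_state(),[.4215,-.2015,.09],1.59);print(r.get_state()["ft_force"])
c=vision.capture("wrist");cv2.imwrite("pics/w5.png",c["color"][:,:,::-1]);pickle.dump(c,open("w5.pkl","wb"))
print(proj(c,[.4215,-.2015,.127]))
```

```text
pos [ 0.4233 -0.2022  0.0905] xang 1.5855 t 15.03 tilt [-0.043  0.018 -0.999]
shift units [0.03 0.02 0.07] turn units -0.04
[ 0.41639948 -1.62212111 -0.30862041]
(np.float64(277.3854459923265), np.float64(324.7899867903958))
```

View pics/w5.png

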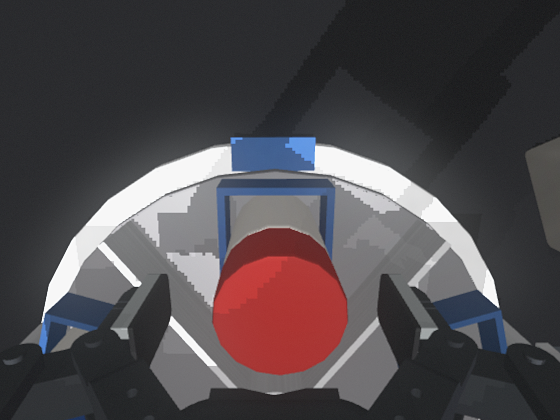

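>>> servo_tool(commands=[[[0,0,0],0,0.2],[[0,0,0],0,-0.5],[[0,0,0],0,-1],[[0,0,0],0,-1],[[0,0,0],0,-1]])

```text
time: 15.7
position: [0.4223, -0.2018, 0.0885]
tcp_rot: [-0.48, -0.497, 0.51, 0.513]
ft_force: [-0.0, 0.1, -3.3]
width: 0.0468
```

>>> servo_tool(commands=[[[0.02,-0.5,0.02],0,-1],[[0.02,-0.8,0.04],0,-1],[[0.02,-1,0.04],0,-1],[[0.02,-1,0.04],0,-1]])

```text
time: 16.2
position: [0.4211, -0.2004, 0.173]
tcp_rot: [-0.478, -0.497, 0.51, 0.514]
ft_force: [0.5, -0.3, -2.6]
width: 0.0468
```

Run:
```python
from h import *
from workcell import r,vision
go(r.get_state(),[.4225,-.2015,.285],1.59);print(r.get_state()["ft_force"],r.get_state()["width"])
c=vision.capture("wrist");cv2.imwrite("pics/w6.png",c["color"][:,:,::-1])
```

```text
pos [ 0.4211 -0.2004  0.173 ] xang 1.5843 t 16.2 tilt [-0.05   0.023 -0.999]
shift units [ 0.06 -4.48  0.16] turn units -0.06
[ 0.50494397 -0.31032602 -2.61284923] 0.046779547709155885
```

View pics/w6.png

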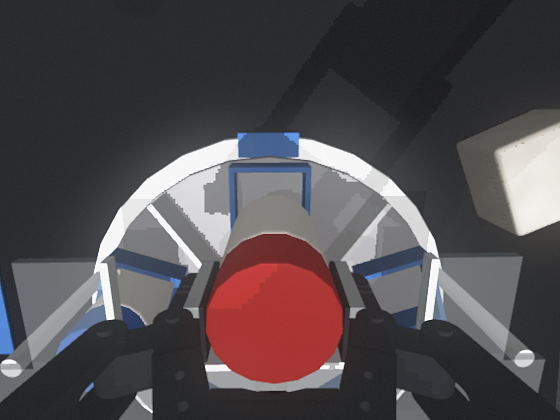

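The jar is held upright between the pads at (275,320) and is out of its nest. I'll keep lifting.

>>> servo_tool(commands=[[[0.02,-1,0.05],0,-1],[[0.02,-1,0.05],0,-1],[[0.02,-1,0.05],0,-1],[[0.02,-1,0.05],0,-1],[[0.02,-1,0.05],0,-1],[[0,-0.3,0],0,-1]])

```text
time: 17.0
position: [0.422, -0.2012, 0.315]
tcp_rot: [-0.482, -0.497, 0.509, 0.511]
ft_force: [-0.5, -0.4, -2.3]
width: 0.0468
```

Run:
```python
from h import *
from workcell import r,vision
go(r.get_state(),[.572,.194,.30],1.73);print(r.get_state()["ft_force"],r.get_state()["width"])
```

```text
pos [ 0.422  -0.2012  0.315 ] xang 1.5847 t 17.0 tilt [-0.042  0.017 -0.999]
shift units [15.71  0.62 -6.25] turn units -1.45
[-0.51696155 -0.38973063 -2.3195056 ] 0.04684452532793106
```

>>> servo_tool(commands=[[[0.5,0,-0.2],0,-1],[[1,0,-0.4],0,-1],[[1,0,-0.4],0,-1],[[1,0,-0.4],-0.2,-1],[[1,0,-0.4],-0.2,-1],[[1,0,-0.4],-0.2,-1],[[1,0,-0.4],-0.2,-1],[[1,0,-0.4],-0.2,-1],[[1,0,-0.4],-0.2,-1],[[1,0,-0.4],-0.2,-1]])

```text
time: 18.25
position: [0.5002, 0.0567, 0.2999]
tcp_rot: [-0.435, -0.531, 0.545, 0.481]
ft_force: [0.3, -0.3, -2.2]
width: 0.0466
```

Run:
```python
from h import *
from workcell import r,vision
go(r.get_state(),[.572,.194,.30],1.73);print(r.get_state()["ft_force"],r.get_state()["width"])
```

```text
pos [0.5002 0.0567 0.2999] xang 1.7291 t 18.25 tilt [-0.063  0.026 -0.998]
shift units [ 4.97 -0.04 -3.71] turn units -0.01
[ 0.32514341 -0.32669747 -2.16124108] 0.04659461762009385
```

>>> servo_tool(commands=[[[0.95,-0.1,-0.7],0,-1],[[1,-0.1,-0.75],0,-1],[[1,-0.1,-0.75],0,-1],[[1,-0.1,-0.75],0,-1],[[0.7,-0.1,-0.5],0,-1],[[0,0,0],0,-1]])

```text
time: 19.0
position: [0.564, 0.1956, 0.3001]
tcp_rot: [-0.43, -0.527, 0.551, 0.484]
ft_force: [0.2, -0.3, -2.7]
width: 0.0468
```

Run:
```python
from h import *
from workcell import r,vision
go(r.get_state(),[.572,.194,.30],1.73);print(r.get_state()["ft_force"],r.get_state()["width"])
for n in("scene","top","wrist"):
    c=vision.capture(n);cv2.imwrite(f"pics/{n}7.png",c["color"][:,:,::-1]);pickle.dump(c,open(f"{n}7.pkl","wb"))
crop(load("scene7"),120,130,200,150,4,"s7c.png")
```

```text
pos [0.564  0.1956 0.3001] xang 1.7345 t 19.0 tilt [-0.08   0.025 -0.997]
shift units [-0.11 -0.02 -0.3 ] turn units 0.04
[ 0.15389252 -0.33009938 -2.67901582] 0.0467855748014901
```

View pics/wrist7.png

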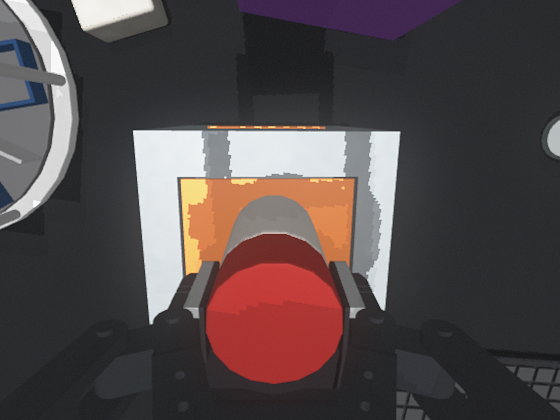

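View pics/s7c.png

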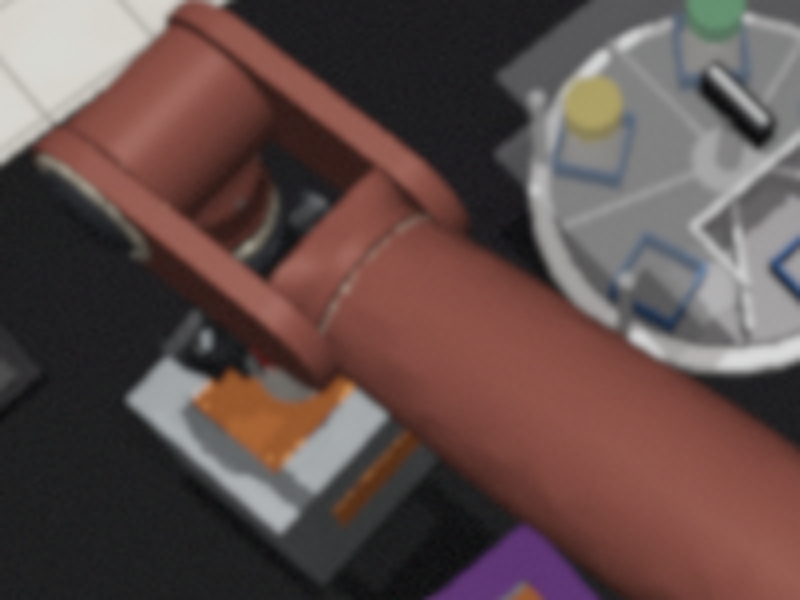

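Run:
```python
from h import *
c=load("wrist7")
a=atz(c,134,131,.2);b=atz(c,400,132,.2);d=b-a;L=np.linalg.norm(d);y=d/L
print(a,b,L); yaw=np.arctan2(-y[0],y[1]);x=np.array([np.cos(yaw),np.sin(yaw),0]);print("yaw",yaw,"centre",(a+b)/2+.075*x)
a=atz(c,179,178,.2);b=atz(c,357,178,.2);print(a,b,np.linalg.norm(a-b),"slot c",(a+b)/2+.044*x)
print("jar lid top",atz(c,275,320,.3375))
```

```text
[0.51839934 0.09694052 0.2       ] [0.490393   0.27290512 0.2       ] 0.178179393329196
yaw 0.1578350949578155 centre [0.57846391 0.19671137 0.2       ]
[0.54506865 0.12921123 0.2       ] [0.52585701 0.25065606 0.2       ] 0.12295500874292868 slot c [0.57891591 0.19684959 0.2       ]
jar lid top [0.56109195 0.1930288  0.3375    ]
```

>>> servo_tool(commands=[[[-0.1,0.3,-0.35],0,-1],[[-0.02,0.8,-0.08],0,-1],[[-0.02,0.5,-0.05],0,-1]])

```text
time: 19.52
position: [0.5739, 0.1913, 0.2582]
tcp_rot: [-0.432, -0.527, 0.549, 0.484]
ft_force: [-0.4, -0.5, -3.2]
width: 0.0468
```

Run:
```python
from h import *
from workcell import r,vision
go(r.get_state(),[.574,.195,.187],1.73);print(r.get_state()["ft_force"],r.get_state()["width"])
for n in("wrist",):
    c=vision.capture(n);cv2.imwrite(f"pics/{n}8.png",c["color"][:,:,::-1]);pickle.dump(c,open(f"{n}8.pkl","wb"))
```

```text
pos [0.5739 0.1913 0.2582] xang 1.7295 t 19.52 tilt [-0.077  0.025 -0.997]
shift units [ 0.04  2.84 -0.23] turn units -0.01
[-0.35570397 -0.47477052 -3.15805137] 0.046771446604853315
```

View pics/wrist8.png

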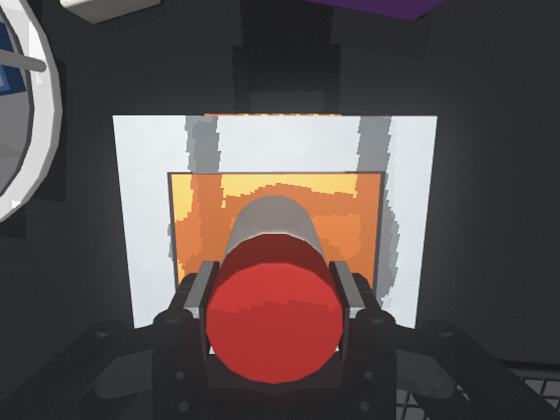

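The foot is about to touch the flap and sits clear inside the slot: slot front edge at row 173, foot edge at row 195. Next I'll push in.

>>> servo_tool(commands=[[[0,0.7,-0.06],0,-1],[[0,0.7,-0.06],0,-1],[[0,0.7,-0.06],0,-1]])

```text
time: 19.95
position: [0.574, 0.1932, 0.2015]
tcp_rot: [-0.432, -0.527, 0.549, 0.485]
ft_force: [-0.2, -0.1, -2.0]
width: 0.0466
```

Run:
```python
from h import *
from workcell import r,vision
go(r.get_state(),[.574,.195,.187],1.73);print(r.get_state()["ft_force"],r.get_state()["width"])
for n in("wrist",):
    c=vision.capture(n);cv2.imwrite(f"pics/{n}9.png",c["color"][:,:,::-1]);pickle.dump(c,open(f"{n}9.pkl","wb"))
```

```text
pos [0.574  0.1932 0.2015] xang 1.7292 t 19.95 tilt [-0.077  0.024 -0.997]
shift units [ 0.05  0.58 -0.05] turn units -0.01
[-0.24769794 -0.14979249 -1.99114218] 0.04661236984059411
```

View pics/wrist9.png

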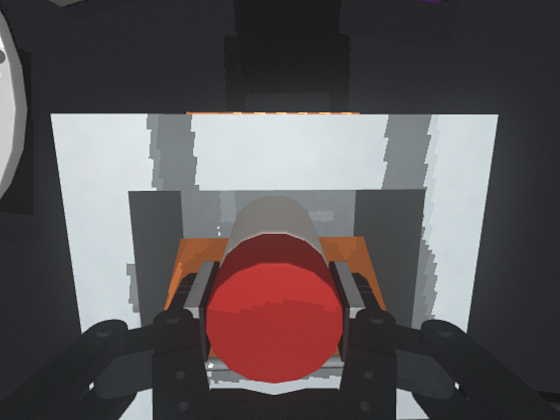

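The jar foot has pushed the flap open, and it hangs below the jar. I'll go slightly deeper and release.

>>> servo_tool(commands=[[[0,0.4,-0.03],0,-1],[[0,0,0],0,0.4],[[0,0,0],0,0.5],[[0,0,0],0,0.5],[[0,-0.5,0.03],0,0.5],[[0,-1,0.05],0,0.5],[[0,-1,0.05],0,0.5],[[0,-1,0.05],0,0.5],[[0,-1,0.05],0,0.5]])

```text
time: 21.12
position: [0.5772, 0.19, 0.3096]
tcp_rot: [-0.432, -0.527, 0.549, 0.484]
ft_force: [0.7, -0.6, -0.9]
width: 0.0639
```

Run:
```python
from h import *
from workcell import r,vision
go(r.get_state(),[.574,.195,.3],1.73);print(r.get_state()["ft_force"],r.get_state()["width"])
for n in("wrist","top"):
    c=vision.capture(n);cv2.imwrite(f"pics/{n}10.png",c["color"][:,:,::-1]);pickle.dump(c,open(f"{n}10.pkl","wb"))
```

```text
pos [0.5772 0.19   0.3096] xang 1.7296 t 21.12 tilt [-0.075  0.025 -0.997]
shift units [0.2  0.4  0.07] turn units -0.0
[ 0.66999682 -0.64293285 -0.87648201] 0.06392949303877898
```

View pics/wrist10.png

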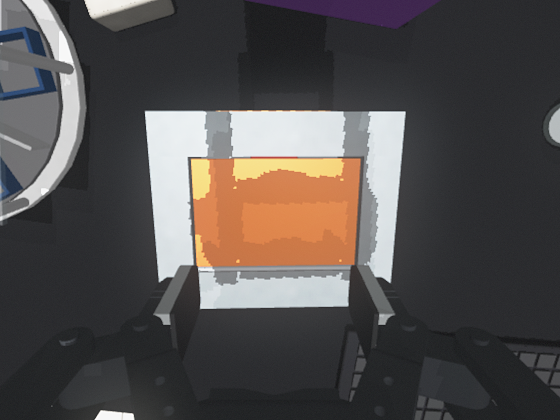

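Jar dropped and the flap is back. There is a red sliver at (250–298,157), probably the lid seen through the free-edge gap. I'll move up and back and look closer.

>>> servo_tool(commands=[[[0,-1,0.3],0,0.5],[[1,-0.5,0.6],0,0.5],[[1,-0.2,0.6],0,0.5],[[1,-0.2,0.6],0,0.5],[[1,-0.1,0.6],0,0.5],[[1,-0.1,0.6],0,0.5],[[1,0,0.6],0,0.5],[[1,0,0.6],0,0.5],[[1,0,0.6],0,0.5],[[1,0,0.6],0,0.5]])

```text
time: 22.48
position: [0.4012, 0.3923, 0.3792]
tcp_rot: [-0.434, -0.527, 0.547, 0.485]
ft_force: [1.4, -0.1, 0.8]
width: 0.0642
```

Run:
```python
from h import *
from workcell import r,vision
c=load("wrist10");crop(c,140,100,280,220,2.8,"w10c.png")
for n in("scene","top","wrist"):
    c=vision.capture(n);cv2.imwrite(f"pics/{n}11.png",c["color"][:,:,::-1]);pickle.dump(c,open(f"{n}11.pkl","wb"))
crop(load("scene11"),140,90,220,190,3.6,"s11c.png");crop(load("top11"),165,110,250,150,3.1,"t11c.png")
print(r.get_state()["position"],r.get_state()["time"])
```

```text
[0.40125073 0.3921856  0.3793268 ] 22.625
```

View pics/w10c.png

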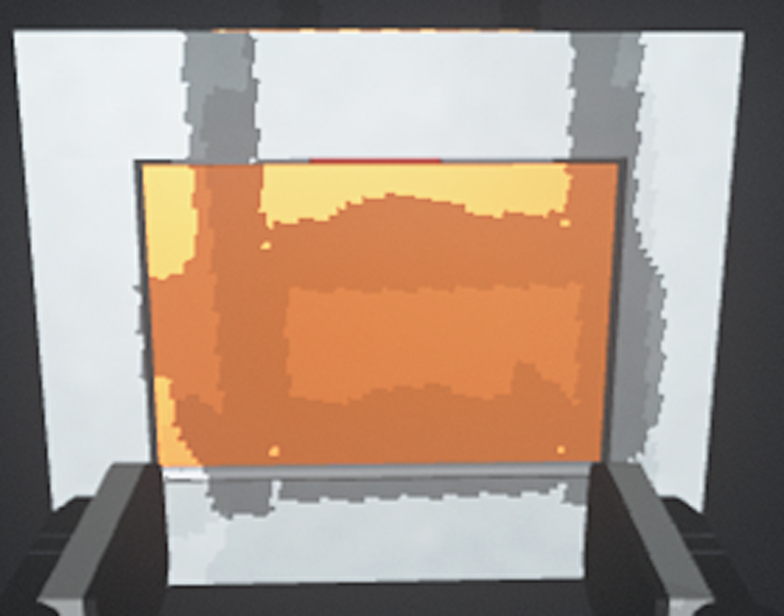

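View pics/s11c.png

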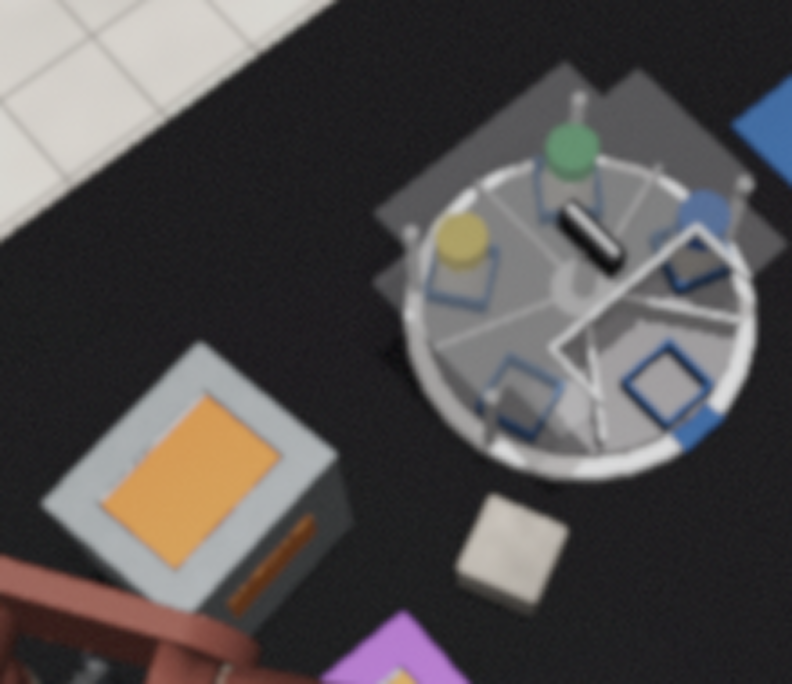

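View pics/t11c.png

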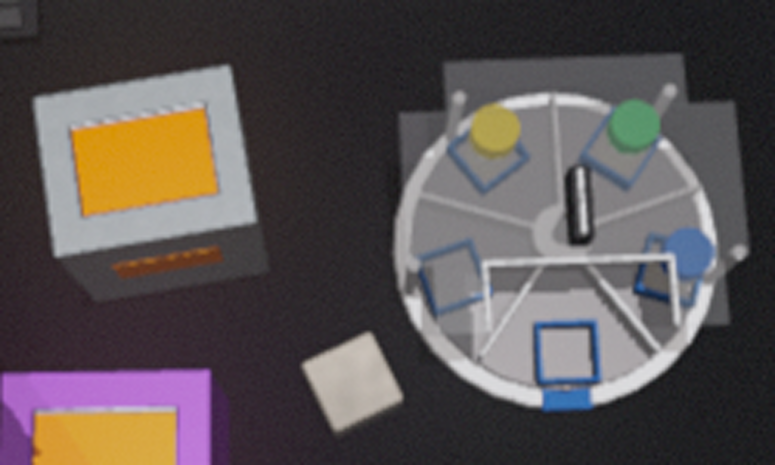

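The flap looks level, as it did at the start. The emptied nest stands in the middle of the opening, the other three jars are upright, and the block is where it was. I'm handing the job in.

```bash
python3 -c "
from workcell import r,workorder
print(r.get_state()['time'],r.get_state()['ft_force']);print(workorder.finish_job())"
```

```text
22.625 [ 0.134196   -0.53923777 -0.46443919]
the job is handed in; nothing more can be done
None
```

The red-lidded jar is in the grey waste bin with the flap shut, and I handed the job in at 22.6 s of the 67 s allowed.

**What I did**
- **Turning:** I gripped the knob, turned the carousel about 167° clockwise and let go. The knob then measured 3.163 rad against a target of 3.161, and the jar was about 2–2.5 mm from the middle of the front opening.
- **Posting:** I lifted the jar straight out and pushed the flap open with its foot while still holding it. I released it inside the slot and moved the arm clear.

**What the last checks showed**
- **Bin:** the flap looks level, as it did at the start. I only compared pictures and did not read the flap angle.
- **Carousel:** the emptied nest stands in the middle of the opening, and the blue, green and yellow jars are upright in their compartments.
- **Bench:** the block is in its original place. I did not look closely at the beaker, the mouse or the purple look-alikes in the last pictures, but the arm went near none of them at low height.
- **Forces:** every wrist force I read stayed below about 4 N.

**What disagreed**
- The cameras differed by 2–4 mm in places.
- The tool tilted by up to about 0.08 rad on the way. This did not affect the grasp or the drop.
- Right after the drop, a thin red strip showed through the gap at the flap's free edge. I took it to be the lid of the jar inside the bin.

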